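# Roll a specimen canister into the label reader's V cradle

## Robot

A 6-joint arm with a two-finger parallel gripper is mounted at the origin on the work surface. World frame = base frame: x ahead of the robot, y to its left, z up, the work surface at z = 0. Lengths are in m, angles in degrees, forces in N, time in s.
With the tool pointing down it reaches from about 0.4 to 0.825 m from the base axis. Payload 7 kg.
Tool frame: the origin (TCP) lies between the finger pads; the fingertips stand 11 mm ahead of it and the grasp point (between the pads) lies 8 mm behind it; z points along the fingers, y is the direction in which the jaws open and shut (so a half turn about z gives the same grasp; the last joint's range is limited). The gripper opens to 88 mm and grips with 3 to 60 N. Pads are 19 mm wide; open, the fingers measure 130 mm over their backs; the gripper's body (78 mm by 193 mm) begins 47 mm behind the grasp point.
Start: joints at [88.241, 20.546, 0.682, 0, -70.136, -16.507], TCP at [0.212, 0.641, 0.238] pointing down, gripper open.
Joint ranges: [-176.03, 176.03], [-82.01, 121.73], [-58.28, 71.71], [-173.87, 95.51], [-174.79, -0.11], [-173.66, 173.66]. Speed limits (degrees/s): [136.94, 136.94, 172.46, 180, 180, 180].

## Interface

Orientations are given as [roll, pitch, yaw] about the fixed x, y, z axes, in that order (R = Rz(yaw) Ry(pitch) Rx(roll)).
In Python, from plant import r gives the robot as it stands.
- The arm moves only by the shell command python3 -m inch 'ROWS' [OPENING] [FORCE]. ROWS is JSON, a list of rows, each an object of numbers: "x", "y", "z": the shift along the tool's x, y, z as a fraction of full scale; "yaw": the turn about the tool's z as a fraction of full scale. In form: [{"x": .., "y": .., "z": .., "yaw": ..}, ...]. A call has 1 to 5 rows; each row shifts and turns the pose as measured when the row begins, along the tool's axes as they then stand; what a row does not reach is not made up. Full scale, the value 1, is 0.025 m for a shift and 4 degrees for a turn. A row lasts 1/12 s, in which the tool goes at most 41.7 mm and 7.16 degrees, less where a joint would pass 70% of its speed; a pose out of reach is approached as far as the arm can. A call with a number of a shift or a turn outside -1 to 1 is refused whole. A call with a gripper value outside its range is refused whole. OPENING is the opening, from -1 (shut) to 1 (fully open), set as the call begins (- or left out, the last holds). The fingers move at their own pace and stop on an object; FORCE is the grip in N (left out, the last holds). Time passes only in rows, so rows that do not move let the fingers close. It gives the time, the measured TCP pose, the force and the opening at its end, in the units of the state.
- r.get_state(): the state, without advancing time (a new reading comes with each control period).
- r.capture(name): name is "scene" or "top" or "wrist"; returns (picture, depth): 480x640x3 uint8, red, green, blue; 480x640 float32, m along the optical axis (not along the pixel's ray), 0 where there is no reading.
- r.camera_info(name): a dict with "mtx" (3x3 intrinsics, pixels), "pose" (4x4, takes a point from camera to world coordinates). Camera axes: x right, y down, z forward; pixel columns grow to the right and rows downward; lengths in m; the calibration is good to about 2 mm. A picture is of the moment at which its call begins: read the wrist's pose just before it. camera_info takes no time and is no camera call; for the wrist camera it gives the pose at the moment of the call.
- r.close_job(): hands the job in, once; it reports no verdict.
The state is a dict: "time_s": time; "joints": joint angles; "qd": joint speeds; "joint_torque": joint torques, N m; "tcp_pos": TCP position; "eef_rot": TCP orientation; "contact_force": force on the tool from outside, world axes, zero at the start; "moment": the same for the moment, N m; "gripper_width": finger opening in m.
Only numpy, scipy, OpenCV 4.12 (cv2) and the standard library are available. Lean on these libraries where they do the work, as an engineer would, in place of code of your own. Each camera call takes 0.05 s, during which the arm holds its last target. There are 200 camera calls.

## Task

Roll the white canister lying on the bench by its side, with the fingers behind it and without picking it up, up the reader's ramp and into the V cradle, so that it rests square in the bottom of the V with neither end sticking out past the cradle. Then press the reader's button fully down, let it spring back, and leave the canister in the V; do not press the button before the canister is seated, and leave the other things where they are.

Things in the scene. Friction and masses are not known exactly. Their poses are not given: they have to be found in the camera images.
- canister: The sealed specimen canister lying on its side: plain white plastic cylinder, 56 mm diameter, 130 mm long, ribbed grey screw cap flush at one end, 0.15 to 0.31 kg. Origin at the cylinder's centre (28 mm above the bench when lying there); x is the cylinder's axis, cap at +x; y and z turn as it rolls. Smooth and fairly slippery; it rolls easily, and let go at low speed it stops within 3 cm.
- reader: Label reader, fixed to the bench, 240 mm wide along its x: white housing with aluminium V cradle and ramp. Origin on the bench under the bottom of the V, half-way along it; x runs along the V, z up, +y is the ramp side, where the canister starts. Housing from y = -34 to -134 mm, 70 mm tall, its dark window facing the V.
- reader_v (a point): Where the centre of a seated canister lies: 35 mm above the bench, over the middle of the V. Axes as the reader's. The V has 30 degree flanks, its bottom is 3 mm above the bench, and it has no end stops.
- reader_crest (a point): Middle of the crest between ramp and V: at reader y = +17 mm, 13 mm above the bench. Axes as the reader's.
- reader_foot (a point): Middle of the foot of the ramp: at reader y = +92 mm, on the bench. From here the ramp rises evenly (10 degrees) to the crest, 240 mm wide. Axes as the reader's.
- scan_button (a joint): Travel of the reader's round push button (28 mm across) in m: 0 released, 0.006 fully down. It needs about 1.5 N to start and 5 N to go fully down, and springs back.
- scan_button_top (a point): Centre of the button's upper face, on top of the reader's housing, 88 mm above the bench when released; in the reader's frame at x = -75, y = -84 mm. Pressed straight down. Around it is a fixed black collar 44 mm across, its top 6 mm below the released button's face.
- cup: small clear specimen jar with white lid, 42 mm across, 50 mm tall, standing on top of the reader's housing about 150 mm from the button; origin at the centre of its underside. Bystander.
- reagent: white plastic bottle, 60 mm across, 130 mm tall, standing on the bench; origin at the centre of its underside. Bystander.
- spare: short canister standing upright, 49 mm across, 97 mm tall; origin at the centre of its underside. Bystander, not the one to roll.
- slides: cardboard slide box 85 x 35 x 30 mm; origin at the centre of its underside, x along its length. Bystander.
- stapler: black stapler 135 x 36 x 49 mm; origin at the centre of its underside, x along its length. Bystander.
- jar: amber glass jar, 54 mm across, 70 mm tall; origin at the centre of its underside. Bystander.
Mind the look-alikes: they are no part of the job. Leave any brown or yellow look-alike of the canister alone.

How it is judged:
By the outcome, as a careful person would: the job done as asked, in the order asked, and still so for the second after the job is handed in, with the robot touching nothing.
It also fails if it takes over 64 s, if anything falls off the work surface, if the arm or the gripper's body presses on something with over 40 N, if the wrist force passes 120 N, or if a joint passes its speed limit or range.

## Working session

There is one attempt and no reset: what is moved stays moved. The work goes in short steps, Python scripts to look and compute and a shell command to move; the robot and the scene stay as the last step left them, time stands still between calls to the robot, and variables do not carry over. Pictures are saved under pics/ and viewed, about 8 in all and at most 12, crops included, and the job is handed in when it is done.

```bash
mkdir -p pics; ls; python3 - <<'E'
from plant import r
import cv2,numpy as np
for n in("scene","top"):
    p,d=r.capture(n); cv2.imwrite(f"pics/{n}0.png",p[:,:,::-1]); np.savez(f"pics/{n}0.npz",p=p,d=d,**r.camera_info(n))
    print(n,r.camera_info(n)["pose"].round(3).tolist(),r.camera_info(n)["mtx"].tolist())
s=r.get_state();print(s)
E
```

```text
pics
scene [[-0.561, 0.506, -0.655, 1.21], [0.828, 0.344, -0.444, 0.465], [0.001, -0.791, -0.612, 0.68], [0.0, 0.0, 0.0, 1.0]] [[441.24246419860646, 0.0, 324.11085505750765], [0.0, 441.24246419860646, 238.5228490206026], [0.0, 0.0, 1.0]]
top [[-0.016, -0.998, 0.065, 0.455], [-1.0, 0.014, -0.023, 0.025], [0.022, -0.065, -0.998, 1.689], [0.0, 0.0, 0.0, 1.0]] [[584.5862398190112, 0.0, 318.3076966968383], [0.0, 584.5862398190112, 232.5338528933788], [0.0, 0.0, 1.0]]
{'time_s': 0.1, 'joints': array([ 8.82429635e+01,  2.05865192e+01,  6.40301984e-01, -1.67473912e-02,
       -7.01352053e+01, -1.65082830e+01]), 'qd': array([ 0.07582631, -0.04374769,  0.14637701,  0.11021806,  0.05016792,
        0.05221511]), 'joint_torque': array([-1.92010862e-05, -5.84162486e+01,  2.93753850e+01,  7.01552868e+00,
        1.02069316e-02, -4.36278708e-05]), 'tcp_pos': array([0.2114402 , 0.64060303, 0.23673835]), 'eef_rot': array([ 1.79917460e+02, -8.04292025e-03, -1.82710158e+01]), 'contact_force': array([-0.61003729, -0.12567062,  0.15829364]), 'moment': array([-0.01427219, -0.01122555, -0.00616928]), 'gripper_width': 0.08764934988120789}
```

View pics/top0.png

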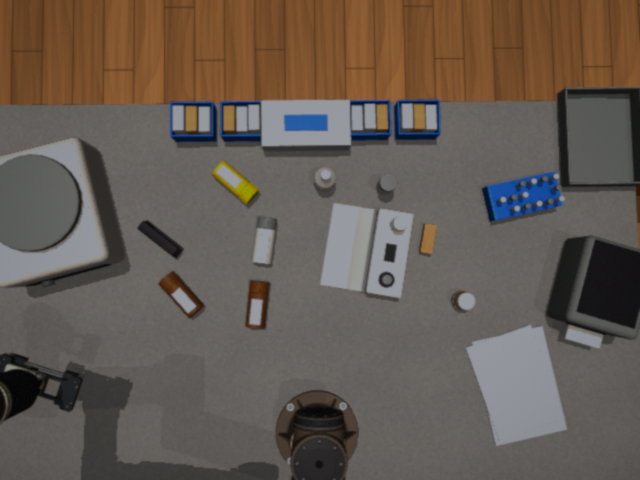

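View pics/scene0.png

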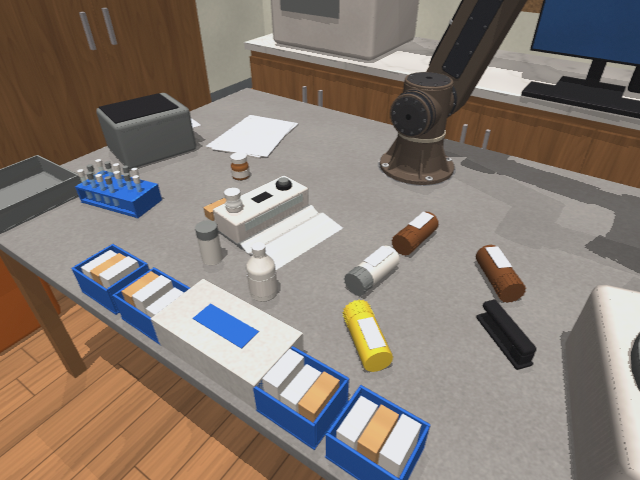

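The top view shows these candidates: white cylinder with grey cap at (265,240), two brown ones at (181,294) and (257,304), a yellow one at (235,182), and an upright grey-capped spare at (387,184). Only (265,240) is white and lying down, so that is the canister. The reader is at (367,250), with its button at (387,280).

```bash
cat > h.py <<'E'
import numpy as np,cv2
def world(d,K,P):
    v,u=np.mgrid[:d.shape[0],:d.shape[1]]
    c=np.stack([(u-K[0,2])/K[0,0]*d,(v-K[1,2])/K[1,1]*d,d,np.ones_like(d)],-1)
    return (c@P.T)[...,:3]
def ray(uv,K,P,z):
    d=P[:3,:3]@np.linalg.solve(K,[uv[0],uv[1],1.]); return P[:3,3]+d*(z-P[2,3])/d[2]
def rect(pts):
    c,s,a=cv2.minAreaRect((pts[:,:2]*1000).astype(np.float32)); return np.round(c,1),np.round(s,1),round(a,2)
E
python3 - <<'E'
from h import *
f=np.load("pics/top0.npz");p,d,K,P=f["p"],f["d"],f["mtx"],f["pose"]
W=world(d,K,P)
hsv=cv2.cvtColor(p,cv2.COLOR_RGB2HSV)
print("bench z",np.median(W[300:340,320:400,2]))
def roi(x0,y0,x1,y1):
    m=np.zeros(d.shape,bool);m[y0:y1,x0:x1]=1;return m
z=W[...,2]
m=roi(245,205,285,275)&(z>.015);print("can depth",rect(W[m]),z[m].max(),m.sum())
m=roi(360,200,420,305)&(z>.055)&(z<.078);print("housing",rect(W[m]),np.median(z[m]))
m=roi(360,200,420,305)&(z>.055);print("housing all",rect(W[m]))
# colour: bright, unsaturated
b=((hsv[...,2]>130)&(hsv[...,1]<60)&roi(318,200,420,305)).astype(np.uint8)
c=max(cv2.findContours(b,0,1)[0],key=cv2.contourArea)
print("reader contour",cv2.approxPolyDP(c,3,True)[:,0].tolist())
for uv in cv2.approxPolyDP(c,3,True)[:,0]: print(uv,ray(uv,K,P,0).round(3),ray(uv,K,P,.07).round(3))
m=roi(375,265,400,297)&(hsv[...,2]<90);uv=np.argwhere(m)[:,::-1].mean(0);print("button",uv,ray(uv,K,P,.084).round(4),m.sum())
cv2.imwrite("pics/crop1.png",cv2.resize(p[195:315,200:420,::-1],None,fx=3.6,fy=3.6,interpolation=2))
# canister edges at silhouette
m=roi(245,205,285,275)&(z>.012)
print(cv2.minAreaRect(np.argwhere(m)[:,::-1].astype(np.float32)))
g=np.load("pics/scene0.npz");W2=world(g["d"],g["mtx"],g["pose"]);q=W2.reshape(-1,3)
for n,x,y in(("can",.41,.12),):
  pass
np.save("pics/W2.npy",W2)
E
```

```text
bench z -7.256592553495089e-05
can depth (array([533.8, 133. ]), array([240.4, 117.7]), 27.85) 1.6888104033023363 926
housing (array([ 502.8, -210.2]), array([102.6, 239.8]), 79.61) 0.06970127484859179
housing all (array([ 518.8, -126.6]), array([273.4, 239.9]), 79.14)
reader contour [[334, 203], [320, 283], [360, 290], [373, 209]]
[334 203] [ 0.65  -0.061  0.   ] [ 0.642 -0.058  0.07 ]
[320 283] [ 0.419 -0.017  0.   ] [ 0.421 -0.015  0.07 ]
[360 290] [ 0.397 -0.132  0.   ] [ 0.4   -0.125  0.07 ]
[373 209] [ 0.631 -0.175  0.   ] [ 0.624 -0.166  0.07 ]
button [385.02739726 281.1369863 ] [ 0.4234 -0.1934  0.084 ] 146
((264.5205993652344, 238.4891357421875), (67.52701568603516, 37.92926788330078), 88.80650329589844)
```

View pics/crop1.png

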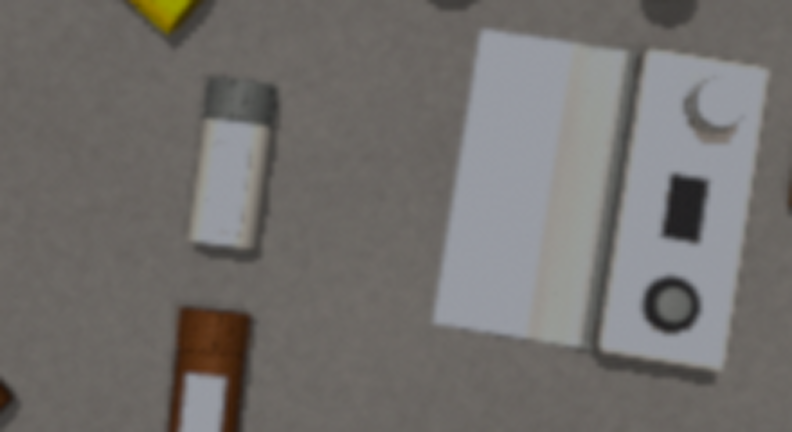

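The crop confirms it: white body with label and a ribbed grey cap at crop (240,98), lying on its side beside the brown look-alike below it. The reader's button is at crop (671,305). Next I'll refine the canister pose, leaving out pixels with no depth.

```bash
python3 - <<'E'
from h import *
from plant import r
f=np.load("pics/top0.npz");p,d,K,P=f["p"],f["d"],f["mtx"],f["pose"]
W=world(d,K,P);z=W[...,2];ok=d>0
W2=np.load("pics/W2.npy");ok2=np.load("pics/scene0.npz")["d"]>0
m=np.zeros(d.shape,bool);m[208:272,248:282]=1;m&=ok&(z>.012)&(z<.08)
print("top can",rect(W[m]),z[m].max(),m.sum())
near=ok2&(W2[...,2]>.01)&(W2[...,2]<.07)&(abs(W2[...,0]-.5)<.12)&(abs(W2[...,1]-.17)<.06)
A=np.vstack([W[m],W2[near]]);print(near.sum(),rect(W2[near]),W2[near][:,2].max())
# cylinder fit r=28, z=28, on both
from scipy.optimize import least_squares
for nm,X in(("top",W[m]),("scene",W2[near]),("both",A)):
    def res(q):
        n=np.array([-np.sin(q[1]),np.cos(q[1])]);return np.hypot(X[:,:2]@n-q[0],X[:,2]-.028)-.028
    s=least_squares(res,[.15,np.radians(-10)],loss="soft_l1",f_scale=.002)
    a=np.array([np.cos(s.x[1]),np.sin(s.x[1])]);n=np.array([-a[1],a[0]]);t=X[:,:2]@a
    lo,hi=np.percentile(t,[.5,99.5]);print(nm,"off",s.x[0],"yaw",np.degrees(s.x[1]),"len",hi-lo,"ctr",a*(lo+hi)/2+n*s.x[0],"rms",np.median(abs(s.fun)))
# all objects z>0.02 in area: list blobs
b=(ok&(z>.015)&(z<.16)).astype(np.uint8);n,l,st,c=cv2.connectedComponentsWithStats(b)
for i in range(1,n):
    if 60<st[i,4]<4000: print(c[i].round(),W[l==i].mean(0).round(3),np.round(W[l==i].max(0)-W[l==i].min(0),3))
ry=np.radians(-10.4);o=np.array([.518,-.1276])
R=np.array([[np.cos(ry),-np.sin(ry)],[np.sin(ry),np.cos(ry)]])
for nm,q in(("can in reader",None),):
    print(nm,R.T@(a*(lo+hi)/2+n_ if False else (a*(lo+hi)/2+np.array([-a[1],a[0]])*s.x[0])-o))
E
```

```text
top can (array([545. , 140.2]), array([164.5,  90.7]), 3.96) 0.06749512632628174 921
2037 (array([494.4, 152. ]), array([ 58. , 235.6]), 83.6) 0.05916696183763459
top off 0.21664278674784987 yaw -8.219931667665087 len 0.12871204674697873 ctr [0.54430473 0.14026276] rms 0.0019282725644100725
scene off 0.2097437370258731 yaw -7.139584840325427 len 0.23240600711446086 ctr [0.49474589 0.14941173] rms 0.0012613195955938974
both off 0.2118620342721332 yaw -7.467856051567227 len 0.23110937305321588 ctr [0.49516584 0.14876721] rms 0.0016372763307800926
[597. 131.] [ 0.844 -0.825  0.041] [0.282 0.228 0.057]
[417. 119.] [ 0.88  -0.299  0.063] [0.104 0.123 0.077]
[193. 121.] [0.881 0.335 0.063] [0.104 0.122 0.076]
[ 91. 222.] [0.597 0.6   0.102] [0.392 0.276 0.145]
[235. 182.] [0.708 0.219 0.05 ] [0.124 0.133 0.049]
[325. 179.] [ 0.707 -0.032  0.092] [0.059 0.059 0.123]
[523. 196.] [ 0.658 -0.594  0.061] [0.135 0.215 0.095]
[387. 184.] [ 0.692 -0.204  0.085] [0.048 0.048 0.089]
[387. 252.] [ 0.503 -0.203  0.068] [0.251 0.155 0.117]
[264. 240.] [0.544 0.139 0.05 ] [0.134 0.072 0.043]
[158. 238.] [0.554 0.435 0.047] [0.097 0.113 0.044]
[428. 238.] [ 0.542 -0.327  0.03 ] [0.089 0.048 0.026]
[181. 294.] [0.397 0.372 0.049] [0.129 0.123 0.051]
[257. 304.] [0.365 0.16  0.05 ] [0.134 0.069 0.046]
[463. 300.] [ 0.367 -0.414  0.06 ] [0.051 0.051 0.066]
[321. 405.] [ 0.083 -0.014  0.037] [0.045 0.141 0.145]
[287. 434.] [0.008 0.081 0.046] [0.089 0.048 0.143]
[349. 433.] [ 0.004 -0.09   0.04 ] [0.052 0.047 0.111]
can in reader [-0.0723486  0.2677049]
```

Poses in world coordinates:
- **Canister:** centre (0.544, 0.140), yaw about -8°. Fitted length is 129 mm against 130 given.
- **Reader:** origin (0.518, -0.128), yaw -10.4°. The housing measures 240 x 102 mm, and the foot corners agree to 2 mm.
- **Canister in the reader's frame:** (-23, +268) mm.

I'll go to a point behind the canister at reader (-20, +335), still high, then turn the tool so its x points along reader -y.

```bash
for i in 1 2 3 4; do :; done
python3 -m inch '[{"x":0.93,"y":0.61},{"x":0.93,"y":0.61},{"x":0.93,"y":0.61},{"x":0.93,"y":0.61},{"x":0.93,"y":0.61}]'
python3 -m inch '[{"x":0.93,"y":0.61},{"x":0.93,"y":0.61},{"x":0.93,"y":0.61},{"x":0.93,"y":0.61},{"x":0.93,"y":0.61}]'
python3 -m inch '[{"x":0.93,"y":0.61},{"x":0.93,"y":0.61},{"x":0.93,"y":0.61},{"x":0.93,"y":0.61},{"x":0.93,"y":0.61}]'
python3 -m inch '[{"x":0.93,"y":0.61},{"x":0.93,"y":0.61},{"x":0.93,"y":0.61},{"x":0.93,"y":0.61},{"x":0.93,"y":0.61}]'
python3 -m inch '[{"yaw":1},{"yaw":1},{"yaw":1},{"yaw":1},{"yaw":1}]'
```

```text
validation failed for argument at $[0]...
validation failed for argument at $[0]...
validation failed for argument at $[0]...
validation failed for argument at $[0]...
validation failed for argument at $[0]...
```

```bash
python3 -m inch '[{"x":0.93,"y":0.61,"z":0,"yaw":0},{"x":0.93,"y":0.61,"z":0,"yaw":0},{"x":0.93,"y":0.61,"z":0,"yaw":0},{"x":0.93,"y":0.61,"z":0,"yaw":0},{"x":0.93,"y":0.61,"z":0,"yaw":0}]'
python3 -m inch '[{"x":0,"y":0,"z":0,"yaw":1},{"x":0,"y":0,"z":0,"yaw":1}]'
```

```text
time_s: 0.52
tcp_pos: [0.2968, 0.5307, 0.2324]
eef_rot: [179.6, -0.0, -17.9]
contact_force: [0.6, -0.5, 0.6]
gripper_width: 0.0876
time_s: 0.68
tcp_pos: [0.2995, 0.5257, 0.2322]
eef_rot: [179.5, -0.1, -26.3]
contact_force: [-0.3, 0.2, -1.0]
gripper_width: 0.0875
```

```bash
Y='x'
python3 -m inch '[{"x":0,"y":0,"z":0,"yaw":1},{"x":0,"y":0,"z":0,"yaw":1},{"x":0,"y":0,"z":0,"yaw":1},{"x":0,"y":0,"z":0,"yaw":1},{"x":0,"y":0,"z":0,"yaw":1}]' >/dev/null
python3 -m inch '[{"x":0,"y":0,"z":0,"yaw":1},{"x":0,"y":0,"z":0,"yaw":1},{"x":0,"y":0,"z":0,"yaw":1},{"x":0,"y":0,"z":0,"yaw":1},{"x":0,"y":0,"z":0,"yaw":1}]' >/dev/null
python3 -m inch '[{"x":0,"y":0,"z":0,"yaw":1},{"x":0,"y":0,"z":0,"yaw":1},{"x":0,"y":0,"z":0,"yaw":1},{"x":0,"y":0,"z":0,"yaw":1},{"x":0,"y":0,"z":0,"yaw":1}]' >/dev/null
python3 -m inch '[{"x":0,"y":0,"z":0,"yaw":1},{"x":0,"y":0,"z":0,"yaw":1},{"x":0,"y":0,"z":0,"yaw":0.5},{"x":0,"y":0,"z":0,"yaw":0}]'
cat >> h.py <<'E'
O=np.array([.518,-.1276]);RY=-10.4
def rd(p):
    c,s=np.cos(np.radians(RY)),np.sin(np.radians(RY));q=np.asarray(p)[:2]-O;return np.array([c*q[0]+s*q[1],-s*q[0]+c*q[1]])
def tell(tx=None,ty=None,tz=None):
    from plant import r
    s=r.get_state();p=s["tcp_pos"];q=rd(p)*1000
    print("t %.2f reader x %.1f y %.1f z %.1f mm rot"%(s["time_s"],*q,p[2]*1000),s["eef_rot"].round(2),"F",s["contact_force"].round(1),"j",s["joints"].round(0))
    if tx is not None: print("tool shift in full scales: x %.2f y %.2f z %.2f yaw %.2f"%((q[1]-ty)/25,(q[0]-tx)/25,(p[2]*1000-tz)/25,(s["eef_rot"][2]-RY+90)/4))
E
python3 -c "from h import *;tell(-20,335,150)"
```

```text
time_s: 2.27
tcp_pos: [0.2986, 0.5191, 0.2242]
eef_rot: [179.7, -1.4, -100.4]
contact_force: [-0.2, 1.3, -0.5]
gripper_width: 0.0877
t 2.27 reader x -332.6 y 596.5 z 224.2 mm rot [ 179.71   -1.41 -100.37] F [-0.2  1.3 -0.5] j [ 79.  15.  -9.  -0. -67. -89.]
tool shift in full scales: x 10.46 y -12.50 z 2.97 yaw 0.01
```

```bash
python3 -m inch '[{"x":0.7,"y":-0.83,"z":0,"yaw":0},{"x":0.7,"y":-0.83,"z":0,"yaw":0},{"x":0.7,"y":-0.83,"z":0,"yaw":0},{"x":0.7,"y":-0.83,"z":0,"yaw":0},{"x":0.7,"y":-0.83,"z":0,"yaw":0}]' >/dev/null
python3 -m inch '[{"x":0.7,"y":-0.83,"z":0,"yaw":0},{"x":0.7,"y":-0.83,"z":0,"yaw":0},{"x":0.7,"y":-0.83,"z":0,"yaw":0},{"x":0.7,"y":-0.83,"z":0,"yaw":0},{"x":0.7,"y":-0.83,"z":0,"yaw":0}]' >/dev/null
python3 -m inch '[{"x":0.7,"y":-0.83,"z":0,"yaw":0},{"x":0.7,"y":-0.83,"z":0,"yaw":0},{"x":0.7,"y":-0.83,"z":0,"yaw":0},{"x":0.7,"y":-0.83,"z":0,"yaw":0},{"x":0,"y":0,"z":0,"yaw":0}]' >/dev/null
python3 -c "from h import *;tell(-20,335,100)"
```

```text
t 3.52 reader x -29.2 y 342.8 z 225.1 mm rot [179.48  -1.73 -98.69] F [-1.   0.4  0.2] j [ 41.  14. -11.   1. -67. -50.]
tool shift in full scales: x 0.31 y -0.37 z 5.00 yaw 0.43
```

```bash
python3 -m inch '[{"x":0,"y":-0.3,"z":0,"yaw":0.4},{"x":0,"y":0,"z":0.7,"yaw":0},{"x":0,"y":0,"z":0.7,"yaw":0},{"x":0,"y":0,"z":0.7,"yaw":0},{"x":0,"y":0,"z":0,"yaw":0}]' >/dev/null
python3 - <<'E'
from h import *
from plant import r
tell(-20,340,100)
I=r.camera_info("wrist");p,d=r.capture("wrist");cv2.imwrite("pics/w1.png",p[:,:,::-1])
W=world(d,I["mtx"],I["pose"]);m=(d>0)
c,s=np.cos(np.radians(RY)),np.sin(np.radians(RY))
q=W[...,:2]-O;X=c*q[...,0]+s*q[...,1];Yy=-s*q[...,0]+c*q[...,1]
m&=(W[...,2]>.03)&(W[...,2]<.065)&(abs(Yy-.268)<.06)&(abs(X+.02)<.09)
from h import rect
print(m.sum(),rect(np.stack([X[m],Yy[m]],1)) if m.sum() else 0,W[m][:,2].max() if m.sum() else 0)
E
```

```text
t 3.93 reader x -19.4 y 341.2 z 171.0 mm rot [ 179.6    -1.66 -100.59] F [-0.4 -0.3 -0.6] j [ 40.  17. -14.   1. -61. -51.]
tool shift in full scales: x 0.05 y 0.02 z 2.84 yaw -0.05
11251 (array([-23.9, 270.3]), array([130.3,  57. ]), 2.24) 0.05890820901207616
```

View pics/w1.png

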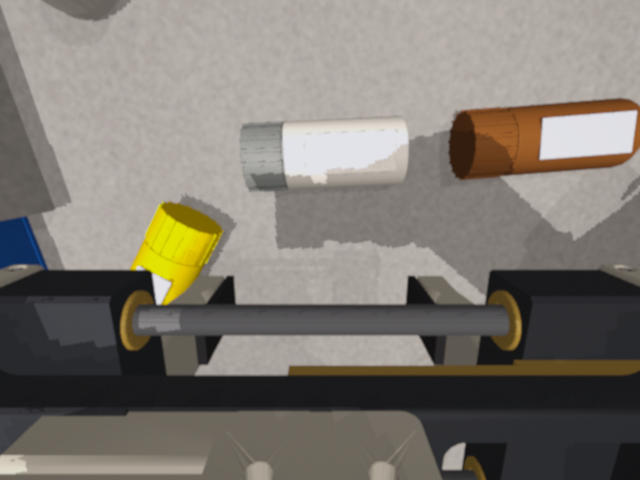

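The wrist view shows the canister at (325,153), the yellow look-alike close on the left with its corner at (222,240), and brown on the right at (450,140). Depth gives canister reader (-24, 270) mm, 130 x 57 mm, turned 2.2°. The yellow corner sits at about reader (58, 337), so I'll narrow the jaws a little and descend at (-30, 322).

```bash
python3 -m inch '[{"x":0.4,"y":0.2,"z":0,"yaw":0},{"x":0.35,"y":0.2,"z":0,"yaw":0},{"x":0,"y":0,"z":0.6,"yaw":0},{"x":0,"y":0,"z":0.6,"yaw":0},{"x":0,"y":0,"z":0.6,"yaw":0}]' 0.5 20 >/dev/null
python3 -m inch '[{"x":0,"y":0,"z":0.6,"yaw":0},{"x":0,"y":0,"z":0.6,"yaw":0},{"x":0,"y":0,"z":0,"yaw":0}]'
python3 -c "from h import *;tell(-30,322,31)"
```

```text
time_s: 4.65
tcp_pos: [0.5481, 0.1936, 0.1069]
eef_rot: [-179.7, -1.1, -100.4]
contact_force: [-0.1, -0.9, 0.3]
gripper_width: 0.0656
t 4.65 reader x -28.4 y 321.4 z 106.9 mm rot [-179.67   -1.06 -100.39] F [-0.1 -0.9  0.3] j [ 39.  19. -21.   1. -51. -51.]
tool shift in full scales: x -0.03 y 0.06 z 3.04 yaw 0.00
```

```bash
python3 -m inch '[{"x":0,"y":0,"z":0.7,"yaw":0},{"x":0,"y":0,"z":0.7,"yaw":0},{"x":0,"y":0,"z":0.7,"yaw":0},{"x":0,"y":0,"z":0.4,"yaw":0},{"x":0,"y":0,"z":0,"yaw":0}]' >/dev/null
python3 -c "from h import *;tell(-30,322,31)"
```

```text
t 5.07 reader x -25.5 y 322.2 z 51.3 mm rot [-179.17   -0.64 -100.29] F [-0.3  0.6  0.4] j [ 39.  22. -25.   2. -43. -51.]
tool shift in full scales: x 0.01 y 0.18 z 0.81 yaw 0.03
```

```bash
python3 -m inch '[{"x":0,"y":0.1,"z":0.4,"yaw":0},{"x":0,"y":0.1,"z":0.4,"yaw":0},{"x":0,"y":0,"z":0.1,"yaw":0},{"x":0.2,"y":0,"z":0,"yaw":0},{"x":0.2,"y":0,"z":0,"yaw":0}]' >/dev/null
python3 -c "from h import *;tell(-30,135,31)"
python3 -m inch '[{"x":0.2,"y":0,"z":0,"yaw":0},{"x":0.2,"y":0,"z":0,"yaw":0},{"x":0.2,"y":0,"z":0,"yaw":0},{"x":0.2,"y":0,"z":0,"yaw":0},{"x":0.2,"y":0,"z":0,"yaw":0}]' >/dev/null
python3 -c "from h import *;tell(-30,135,31)"
python3 -m inch '[{"x":0.2,"y":0,"z":0,"yaw":0},{"x":0.2,"y":0,"z":0,"yaw":0},{"x":0.2,"y":0,"z":0,"yaw":0},{"x":0.2,"y":0,"z":0,"yaw":0},{"x":0.2,"y":0,"z":0,"yaw":0}]' >/dev/null
python3 -c "from h import *;tell(-30,135,31)"
```

```text
t 5.48 reader x -29.1 y 313.6 z 30.8 mm rot [-178.94   -0.44 -100.18] F [-0.5 -0.1 -0.3] j [ 39.  23. -27.   2. -39. -50.]
tool shift in full scales: x 7.15 y 0.03 z -0.01 yaw 0.06
t 5.90 reader x -28.3 y 286.2 z 32.6 mm rot [-178.84   -0.34 -100.17] F [ 0.6  0.3 -0.3] j [ 37.  22. -29.   2. -39. -48.]
tool shift in full scales: x 6.05 y 0.07 z 0.06 yaw 0.06
t 6.32 reader x -28.0 y 258.1 z 33.2 mm rot [-178.82   -0.32 -100.21] F [-0.2  0.6  0.3] j [ 35.  21. -30.   2. -38. -46.]
tool shift in full scales: x 4.92 y 0.08 z 0.09 yaw 0.05
```

Free flat rolling with no visible load. Next I'll bring it close to the ramp foot and check with a picture.

```bash
python3 -m inch '[{"x":0.2,"y":0,"z":0.04,"yaw":0},{"x":0.2,"y":0,"z":0.02,"yaw":0},{"x":0.2,"y":0,"z":0,"yaw":0},{"x":0.2,"y":0,"z":0,"yaw":0},{"x":0.2,"y":0,"z":0,"yaw":0}]' >/dev/null
python3 -m inch '[{"x":0.2,"y":0,"z":0.02,"yaw":0},{"x":0.2,"y":0,"z":0.02,"yaw":0},{"x":0.2,"y":0,"z":0,"yaw":0},{"x":0.2,"y":0,"z":0,"yaw":0},{"x":0.2,"y":0,"z":0,"yaw":0}]' >/dev/null
python3 -m inch '[{"x":0.2,"y":0,"z":0.02,"yaw":0},{"x":0.2,"y":0,"z":0.02,"yaw":0},{"x":0.2,"y":0,"z":0,"yaw":0},{"x":0.1,"y":0,"z":0,"yaw":0},{"x":0,"y":0,"z":0,"yaw":0}]' >/dev/null
cat > look.py <<'E'
from h import *
from plant import r
import sys
tell(-28,135,31)
c,s=np.cos(np.radians(RY)),np.sin(np.radians(RY))
I=r.camera_info("wrist")
for n in ("wrist","scene"):
    J=r.camera_info(n);p,d=r.capture(n);cv2.imwrite(f"pics/{n}_{sys.argv[1]}.png",p[:,:,::-1])
    W=world(d,J["mtx"],J["pose"]);q=W[...,:2]-O;X=c*q[...,0]+s*q[...,1];Y=-s*q[...,0]+c*q[...,1];Z=W[...,2]
    np.savez(f"pics/{n}_{sys.argv[1]}.npz",X=X,Y=Y,Z=Z,d=d,p=p)
E
python3 look.py a
```

```text
t 7.57 reader x -28.0 y 181.9 z 29.6 mm rot [-178.84   -0.34 -100.26] F [ 0.3  0.7 -1.4] j [ 28.  20. -34.   2. -36. -40.]
tool shift in full scales: x 1.88 y -0.00 z -0.06 yaw 0.04
```

View pics/wrist_a.png

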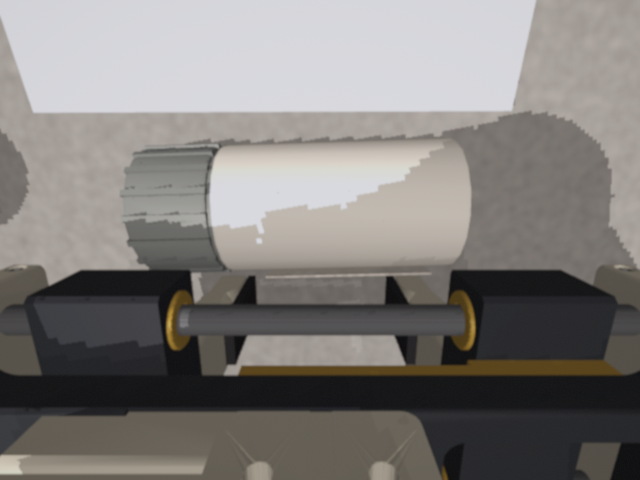

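The canister, seen at (295,205), sits against both fingers, almost parallel to the ramp foot (row 110) and well inside the ramp's width.

```bash
cat > can.py <<'E'
from h import *
import sys
from scipy.optimize import least_squares
t,yc=sys.argv[1],float(sys.argv[2])/1000;lo=float(sys.argv[3])/1000 if len(sys.argv)>3 else .03
for n in("wrist","scene"):
    f=np.load(f"pics/{n}_{t}.npz");X,Y,Z,d=f["X"],f["Y"],f["Z"],f["d"]
    m=(d>0)&(Z>lo)&(Z<.085)&(abs(Y-yc)<.031)&(abs(X+.02)<.1)
    x,y,z=X[m],Y[m],Z[m]
    g=lambda q:np.hypot(y-q[0]-q[1]*x,z-q[2]-q[3]*x)-.028
    s=least_squares(g,[yc,0,.03,0],loss="soft_l1",f_scale=.002)
    k=abs(s.fun)<.004;l,h=np.percentile(x[k],[.3,99.7])
    print(n,m.sum(),"x from %.1f to %.1f, ctr %.1f"%(l*1e3,h*1e3,(l+h)*500),"y %.1f z %.1f (at x mid)"%((s.x[0]+s.x[1]*(l+h)/2)*1e3,(s.x[2]+s.x[3]*(l+h)/2)*1e3),"yaw %.2f tilt %.2f"%tuple(np.degrees(s.x[[1,3]])*[-1,1]),"med",np.median(abs(s.fun[k])))
E
python3 can.py a 144
```

```text
wrist 42498 x from -83.3 to 45.0, ctr -19.2 y 137.0 z 28.2 (at x mid) yaw -1.54 tilt 0.04 med 0.0004953717747797591
scene 299 x from -82.4 to 47.9, ctr -17.3 y 138.7 z 46.8 (at x mid) yaw 0.63 tilt -22.37 med 0.0016526772079626384
```

Wrist fit: canister centre at reader (-19, 137), height 28.2 mm as it should be, yaw 1.5°. Now onto the ramp.

```bash
python3 -m inch '[{"x":0.2,"y":0,"z":0,"yaw":0},{"x":0.2,"y":0,"z":0,"yaw":0},{"x":0.2,"y":0,"z":-0.02,"yaw":0},{"x":0.2,"y":0,"z":0,"yaw":0},{"x":0.2,"y":0,"z":0,"yaw":0}]' >/dev/null
python3 -m inch '[{"x":0.2,"y":0,"z":0,"yaw":0},{"x":0.2,"y":0,"z":0,"yaw":0},{"x":0.2,"y":0,"z":-0.02,"yaw":0},{"x":0.2,"y":0,"z":-0.03,"yaw":0}]' >/dev/null
python3 -c "from h import *;tell(-28,60,44)"
python3 -m inch '[{"x":0.2,"y":0,"z":-0.04,"yaw":0},{"x":0.2,"y":0,"z":-0.04,"yaw":0},{"x":0.2,"y":0,"z":-0.04,"yaw":0},{"x":0.2,"y":0,"z":-0.04,"yaw":0},{"x":0.2,"y":0,"z":-0.04,"yaw":0}]' >/dev/null
python3 -c "from h import *;tell(-28,60,44)"
```

```text
t 8.42 reader x -27.5 y 134.2 z 31.8 mm rot [-178.8    -0.32 -100.14] F [ 0.3 -0.3  0.9] j [ 24.  19. -35.   2. -36. -35.]
tool shift in full scales: x 2.97 y 0.02 z -0.49 yaw 0.07
t 8.83 reader x -26.1 y 107.6 z 38.3 mm rot [-178.63   -0.21 -100.09] F [-0.   2.3  0.7] j [ 21.  18. -35.   2. -36. -32.]
tool shift in full scales: x 1.91 y 0.08 z -0.23 yaw 0.08
```

```bash
python3 -m inch '[{"x":0.2,"y":0.02,"z":-0.01,"yaw":0},{"x":0.2,"y":0.02,"z":-0.02,"yaw":0},{"x":0.2,"y":0.02,"z":-0.02,"yaw":0},{"x":0.2,"y":0,"z":-0.03,"yaw":0},{"x":0.2,"y":0,"z":-0.02,"yaw":0}]' >/dev/null
python3 -c "from h import *;tell(-28,60,43)"
python3 look.py b; python3 can.py b 45 40
```

```text
t 9.25 reader x -27.1 y 80.4 z 41.7 mm rot [-1.7855e+02 -1.7000e-01 -1.0007e+02] F [0.6 1.3 1. ] j [ 18.  17. -36.   1. -36. -29.]
tool shift in full scales: x 0.82 y 0.04 z -0.05 yaw 0.08
t 9.25 reader x -27.1 y 80.4 z 41.7 mm rot [-1.7855e+02 -1.7000e-01 -1.0007e+02] F [0.6 1.3 1. ] j [ 18.  17. -36.   1. -36. -29.]
tool shift in full scales: x -2.18 y 0.04 z 0.43 yaw 0.08
wrist 40786 x from -80.8 to 47.5, ctr -16.6 y 41.7 z 37.6 (at x mid) yaw -1.10 tilt -0.13 med 0.0004232552441489276
scene 395 x from -80.8 to 50.6, ctr -15.1 y 41.3 z 36.5 (at x mid) yaw -2.07 tilt -1.72 med 0.001298115618489852
```

View pics/wrist_b.png

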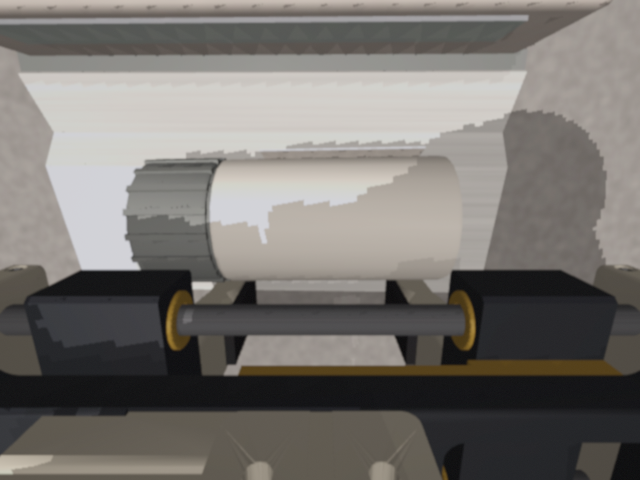

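The canister is on the ramp at reader (-17, 42), height 37.6, square to 1.1°, and in contact with the fingers. I'll push slowly over the crest.

```bash
python3 -m inch '[{"x":0.15,"y":0,"z":-0.02,"yaw":0},{"x":0.15,"y":0,"z":-0.01,"yaw":0},{"x":0.15,"y":0,"z":0,"yaw":0},{"x":0.15,"y":0,"z":0,"yaw":0},{"x":0.12,"y":0,"z":0,"yaw":0}]' >/dev/null
python3 -c "from h import *;tell(-28,52,41)"
python3 -m inch '[{"x":0.1,"y":0,"z":0.02,"yaw":0},{"x":0.1,"y":0,"z":0.02,"yaw":0},{"x":0.05,"y":0,"z":0.02,"yaw":0},{"x":0,"y":0,"z":0.02,"yaw":0},{"x":0,"y":0,"z":0,"yaw":0}]' >/dev/null
python3 look.py c; python3 can.py c 2 45; python3 can.py c 12 45
```

```text
t 9.77 reader x -26.8 y 61.3 z 42.5 mm rot [-1.7853e+02 -1.4000e-01 -1.0010e+02] F [0.4 3.2 1.6] j [ 16.  17. -36.   1. -36. -27.]
tool shift in full scales: x 0.37 y 0.05 z 0.06 yaw 0.08
t 10.18 reader x -28.5 y 52.3 z 39.4 mm rot [-178.73   -0.25 -100.19] F [-0.6  0.   0.7] j [ 15.  17. -36.   1. -36. -26.]
tool shift in full scales: x -3.31 y -0.02 z 0.34 yaw 0.05
wrist 41311 x from -80.9 to 47.5, ctr -16.7 y 0.6 z 35.6 (at x mid) yaw -0.20 tilt 0.09 med 0.00037771785815565034
scene 278 x from -81.2 to 49.7, ctr -15.7 y 4.1 z 35.1 (at x mid) yaw 1.07 tilt 0.06 med 0.0011982216247830735
wrist 36954 x from -80.9 to 47.5, ctr -16.7 y 0.9 z 35.7 (at x mid) yaw -0.08 tilt 0.06 med 0.00043235079545406695
scene 256 x from -81.2 to 49.7, ctr -15.7 y 4.5 z 35.0 (at x mid) yaw -0.83 tilt -1.13 med 0.00150185724397482
```

Seated: wrist fit gives y 0.6, z 35.6 (nominal 35), yaw 0.2°, ends at x -81 and +48, against the cradle's ±120. I'll back off, rise, close the jaws and go over the button.

```bash
python3 -m inch '[{"x":-0.4,"y":0,"z":0,"yaw":0},{"x":-0.6,"y":0,"z":0,"yaw":0},{"x":-0.2,"y":0,"z":-0.6,"yaw":0},{"x":0,"y":0,"z":-0.9,"yaw":0},{"x":0,"y":0,"z":-0.9,"yaw":0}]' >/dev/null
python3 -m inch '[{"x":0,"y":0,"z":-0.9,"yaw":0},{"x":0,"y":0,"z":-0.9,"yaw":0},{"x":0,"y":0.3,"z":-0.6,"yaw":0},{"x":0,"y":0.3,"z":0,"yaw":0},{"x":0,"y":0,"z":0,"yaw":0}]' -1 20 >/dev/null
python3 look.py d; python3 can.py d 2 45
python3 -c "
from h import *
tell(-75,-84,145)
f=np.load('pics/wrist_d.npz');X,Y,Z,d=[f[k] for k in('X','Y','Z','d')]
m=(d>0)&(Z>.083)&(Z<.095)&(np.hypot(X+.075,Y+.084)<.03);print('button',m.sum(),rect(np.stack([X[m],Y[m]],1)) if m.sum() else '',np.median(Z[m]))
m=(d>0)&(Z>.063)&(Z<.078)&(abs(Y+.084)<.07)&(abs(X)<.15);print('housing',rect(np.stack([X[m],Y[m]],1)))
m=(d>0)&(Z>.1)&(Z<.13)&(abs(Y+.084)<.05)&(X>0)&(X<.15);print('cup',m.sum(),rect(np.stack([X[m],Y[m]],1)) if m.sum() else '')"
```

```text
t 11.12 reader x -47.5 y 89.0 z 163.5 mm rot [-178.89   -0.34 -100.1 ] F [-0.2 -1.2 -0.1] j [ 20.   6. -30.   1. -54. -31.]
tool shift in full scales: x -1.84 y -0.78 z 5.30 yaw 0.08
wrist 12965 x from -81.3 to 47.4, ctr -17.0 y 0.7 z 35.4 (at x mid) yaw -0.14 tilt 0.11 med 0.00042098998818963784
scene 791 x from -80.7 to 63.2, ctr -8.7 y 1.3 z 35.7 (at x mid) yaw -0.02 tilt -0.23 med 0.001059356890415735
t 11.22 reader x -46.8 y 88.9 z 163.0 mm rot [-178.91   -0.38 -100.07] F [-0.1 -0.2 -0.4] j [ 20.   6. -30.   1. -54. -31.]
tool shift in full scales: x 6.92 y 1.13 z 0.72 yaw 0.08
button 63 (array([-76.6, -64.7]), array([25.5,  5.8]), 0.07) 0.08332458354137012
housing (array([ -2. , -52.8]), array([239.7,  42.6]), 0.22)
cup 0
```

View pics/wrist_d.png

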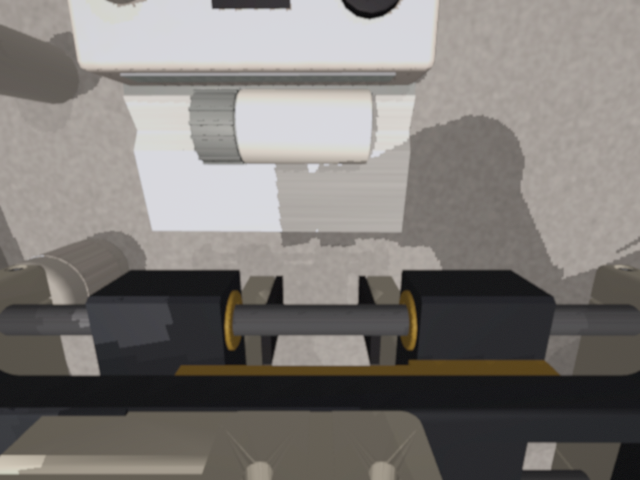

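The canister is alone in the V at (285,127), square and inside both cradle ends. I'll move nearer, to where the wrist camera sees the whole button.

```bash
python3 -m inch '[{"x":0.8,"y":0.3,"z":0,"yaw":0},{"x":0.8,"y":0.3,"z":0,"yaw":0},{"x":0.8,"y":0.3,"z":0,"yaw":0},{"x":0.7,"y":0.2,"z":0,"yaw":0},{"x":0,"y":0,"z":0,"yaw":0}]' >/dev/null
python3 look.py e
python3 -c "
from h import *
tell(-76,-83,145)
f=np.load('pics/wrist_e.npz');X,Y,Z,d=[f[k] for k in('X','Y','Z','d')]
m=(d>0)&(Z>.0845)&(Z<.095)&(np.hypot(X+.075,Y+.084)<.03);print('button',m.sum(),rect(np.stack([X[m],Y[m]],1)) if m.sum() else '',np.median(Z[m]))
m=(d>0)&(Z>.063)&(Z<.078)&(abs(Y+.084)<.07)&(abs(X)<.15);print('housing',rect(np.stack([X[m],Y[m]],1)))
m=(d>0)&(Z>.1)&(Z<.13)&(abs(Y+.084)<.05)&(X>0)&(X<.15);print('cup',m.sum(),rect(np.stack([X[m],Y[m]],1)) if m.sum() else '')
from plant import r; print(r.get_state()['gripper_width'])"
```

```text
t 11.63 reader x -75.6 y 9.7 z 157.8 mm rot [-179.35   -0.55  -99.84] F [-0.  -0.5 -0.5] j [ 12.   4. -33.   1. -53. -23.]
tool shift in full scales: x -5.01 y -1.90 z 5.07 yaw 0.14
t 11.73 reader x -74.4 y 11.1 z 158.0 mm rot [-179.3    -0.54  -99.85] F [ 0.5 -0.4  0.6] j [ 12.   4. -33.   1. -53. -23.]
tool shift in full scales: x 3.76 y 0.06 z 0.52 yaw 0.14
button 1698 (array([-76. , -83.3]), array([26.9, 27.6]), 1.08) 0.09214337611515314
housing (array([ -1.8, -82.8]), array([239.4, 101.4]), 0.24)
cup 5407 (array([ 76., -90.]), array([37.9, 33.6]), 75.81)
0.0004599181019442278
```

Button measured at reader (-76, -83), 27 mm across. Its height reads 92 against 88 given, so I'll approach slowly and judge contact by force.

```bash
python3 -m inch '[{"x":0.85,"y":0,"z":0,"yaw":0},{"x":0.85,"y":0,"z":0,"yaw":0},{"x":0.85,"y":0,"z":0,"yaw":0},{"x":0.8,"y":0,"z":0,"yaw":0},{"x":0,"y":0,"z":0,"yaw":0}]' >/dev/null
python3 -c "from h import *;tell(-76,-83,112)"
```

```text
t 12.15 reader x -71.0 y -72.4 z 156.3 mm rot [-179.46   -0.6   -99.52] F [0.3 0.2 0.5] j [  1.   5. -31.   1. -53. -11.]
tool shift in full scales: x 0.43 y 0.20 z 1.77 yaw 0.22
```

```bash
python3 -m inch '[{"x":0.4,"y":0.2,"z":0.3,"yaw":0.2},{"x":0,"y":0,"z":0.5,"yaw":0},{"x":0,"y":0,"z":0.5,"yaw":0},{"x":0,"y":0,"z":0.3,"yaw":0},{"x":0,"y":0,"z":0,"yaw":0}]' >/dev/null
python3 -c "from h import *;tell(-76,-83,100)"
```

```text
t 12.57 reader x -74.8 y -82.6 z 112.0 mm rot [-179.56   -0.61 -100.48] F [-0.2  0.3 -0.4] j [  0.   8. -35.   1. -46. -11.]
tool shift in full scales: x 0.01 y 0.05 z 0.48 yaw -0.02
```

```bash
python3 -m inch '[{"x":0,"y":0.05,"z":0.2,"yaw":0},{"x":0,"y":0,"z":0.2,"yaw":0},{"x":0,"y":0,"z":0.1,"yaw":0}]' >/dev/null
python3 -c "from h import *;tell(-76,-83,92)"
python3 -m inch '[{"x":0,"y":0,"z":0.1,"yaw":0},{"x":0,"y":0,"z":0.1,"yaw":0}]' >/dev/null
python3 -c "from h import *;tell(-76,-83,92)"
```

```text
t 12.82 reader x -75.7 y -82.1 z 98.8 mm rot [-179.59   -0.65 -100.39] F [-1.7 -1.   4. ] j [  0.   9. -36.   1. -44. -11.]
tool shift in full scales: x 0.04 y 0.01 z 0.27 yaw 0.00
t 12.98 reader x -75.4 y -82.3 z 96.3 mm rot [-179.59   -0.74 -100.28] F [-18.4  14.2  54.8] j [  0.  10. -36.   1. -44. -11.]
tool shift in full scales: x 0.03 y 0.03 z 0.17 yaw 0.03
```

The load rose from 4 N to 55 N on a hard stop, and the tip is about 6 mm below the measured face, so the button is fully down. Releasing straight up.

```bash
python3 -m inch '[{"x":0,"y":0,"z":-0.2,"yaw":0},{"x":0,"y":0,"z":-0.4,"yaw":0},{"x":0,"y":0,"z":-0.8,"yaw":0},{"x":0,"y":0,"z":-0.8,"yaw":0},{"x":-0.3,"y":0,"z":-0.8,"yaw":0}]' >/dev/null
python3 -m inch '[{"x":-0.8,"y":0,"z":-0.2,"yaw":0},{"x":-0.8,"y":0,"z":0,"yaw":0},{"x":-0.8,"y":0,"z":0,"yaw":0},{"x":-0.8,"y":0,"z":0,"yaw":0},{"x":-0.4,"y":0,"z":0,"yaw":0}]' >/dev/null
python3 look.py f; python3 can.py f 2 45
python3 -c "
from h import *
f=np.load('pics/wrist_f.npz');X,Y,Z,d=[f[k] for k in('X','Y','Z','d')]
m=(d>0)&(Z>.0845)&(Z<.095)&(np.hypot(X+.075,Y+.084)<.03);print('button',m.sum(),rect(np.stack([X[m],Y[m]],1)) if m.sum() else '',np.median(Z[m]))
m=(d>0)&(Z>.063)&(Z<.078)&(abs(Y+.084)<.07)&(abs(X)<.15);print('housing',rect(np.stack([X[m],Y[m]],1)),np.median(Z[m]))
m=(d>0)&(Z>.0755)&(Z<.0835)&(np.hypot(X+.075,Y+.084)<.03);print('collar z',m.sum(),np.median(Z[m]))
m=(d>0)&(Z>.1)&(Z<.13)&(abs(Y+.084)<.05)&(X>0)&(X<.15);print('cup',m.sum(),rect(np.stack([X[m],Y[m]],1)) if m.sum() else '')"
```

```text
t 13.82 reader x -73.7 y 20.0 z 183.7 mm rot [-178.96   -0.53 -100.45] F [-0.3 -0.2 -0.3] j [ 14.   2. -31.   1. -56. -25.]
tool shift in full scales: x -4.60 y -1.83 z 6.11 yaw -0.01
wrist 9115 x from -81.5 to 47.4, ctr -17.1 y 0.7 z 35.4 (at x mid) yaw -0.15 tilt 0.12 med 0.0004069507255089616
scene 792 x from -88.4 to 49.5, ctr -19.4 y 0.9 z 35.7 (at x mid) yaw -0.91 tilt -0.48 med 0.0010496288822660453
button 1400 (array([-76.4, -83.1]), array([27.1, 26.9]), 1.25) 0.09215091195230014
housing (array([ -1.9, -82.7]), array([239.3, 101.5]), 0.14) 0.07024683166151408
collar z 1749 0.08215948691622771
cup 4405 (array([ 78.9, -90.4]), array([38.8, 37.7]), 12.08)
```

View pics/scene_f.png

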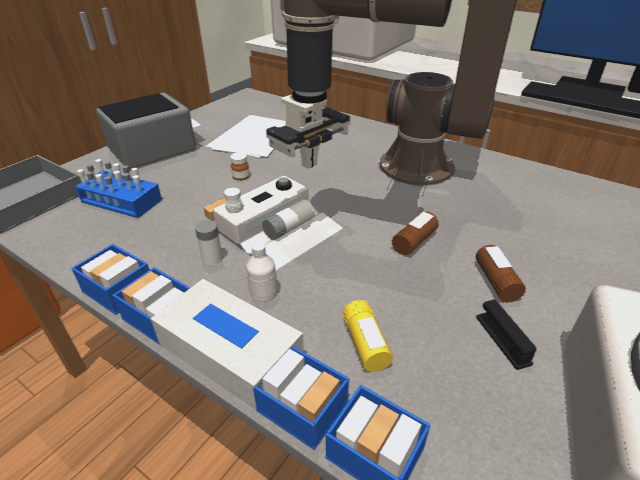

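The scene shows the canister in the V at (290,218), the button up again and everything else in place. One last check: whether the bystanders moved, comparing scene images before and after.

```bash
python3 -c "
from h import *
a=cv2.cvtColor(cv2.imread('pics/scene0.png'),6);b=cv2.cvtColor(cv2.imread('pics/scene_f.png'),6)
for n,x,y,w in(('cup',233,200,14),('reagent',261,272,26),('spare',208,243,22),('slides',213,209,10),('stapler',508,332,30),('jar',239,166,14),('yellow',367,335,30),('brown',415,232,24),('housing',262,196,12)):
    t=a[y-w:y+w,x-w:x+w];R=cv2.matchTemplate(b[y-w-8:y+w+8,x-w-8:x+w+8],t,5);_,v,_,l=cv2.minMaxLoc(R);print(n,round(v,3),(l[0]-8,l[1]-8))
tell()"
```

```text
cup 1.0 (0, 0)
reagent 1.0 (0, 0)
spare 1.0 (0, 0)
slides 1.0 (0, 0)
stapler 1.0 (0, 0)
jar 1.0 (0, 0)
yellow 1.0 (0, 0)
brown 0.91 (0, 0)
housing 1.0 (0, 0)
t 13.92 reader x -73.7 y 19.7 z 183.6 mm rot [-178.98   -0.55 -100.37] F [ 0.2 -0.5 -0.4] j [ 14.   2. -31.   1. -56. -25.]
```

```bash
python3 -c "from plant import r;print(r.close_job())"
```

```text
the job is handed in; nothing more can be done
None
```

I rolled the white canister up the ramp into the V with the fingers behind it. I then pressed the button once, let it spring back, and handed the job in at 13.9 s of robot time.

**Canister:** the last wrist view puts it at reader y 0.7 mm, height 35.4 mm (nominal 35), yaw within 0.2°. Its ends are at x -81 and +47 mm, inside the cradle's ±120. The scene camera agrees on y and height, but its yaw (0.9°) and its end position (-88 mm) are noisier.

**Button:** I pressed it to a hard stop, where the load rose from 4 N to 55 N. That is more than the 5 N needed, but below the 120 N wrist limit. Afterwards its face was back at the height measured before the press.

**Other things:** the cup, reagent, spare, slides, stapler, jar and yellow look-alike show no shift in the scene image. The nearer brown look-alike also shows no shift, but its match was weaker (0.91), probably because the arm's shadow had changed.

**Disagreements:**
- The button's face measured 92 mm high instead of 88. Its collar matched the given 82 mm, and the press depth fitted about 6 mm of travel from 92 mm.
- The cup's centre in the wrist depth differed by 3 mm between views; I put that down to the different view, since its scene image was unchanged.

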